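# Clamp the square bottle between the bars of the shaker

## Robot

A 6-joint arm with a two-finger parallel gripper is mounted at the origin on the work surface. World frame = base frame: x ahead of the robot, y to its left, z up, the work surface at z = 0. Lengths are in m, angles in rad, forces in N, time in s.
With the tool pointing down it reaches from about 0.3 to 0.775 m from the base axis. Payload 14.6 kg.
Tool frame: the origin (TCP) lies where the fingers leave the gripper's body, on its centre line; the fingertips stand 73 mm ahead of it and the grasp point (between the pads) lies 54 mm ahead of it (env.tcp_to_tips is the distance from the TCP to the fingertips, in m); z points along the fingers, y is the direction in which the jaws open and shut (so a half turn about z gives the same grasp; the last joint's range is limited). The gripper opens to 85 mm and grips with 20 to 120 N. Pads are 22 mm wide; open, the fingers measure 114 mm over their backs; the gripper's body (76 mm by 85 mm) begins 54 mm behind the grasp point. The pads swing forward as they close: fully open they stand 13 mm farther back than shut.
Start: joints at [1.179, 0.3, 1.521, -0, 1.321, -0.067], TCP at [0.176, 0.521, 0.304] pointing down, gripper open.
Joint ranges: [-3.03, 3.03], [-0.79, 2.21], [0.23, 2.52], [-1.04, 4.18], [0, 3.07], [-2.55, 2.55]. Speed limits (rad/s): [2.22, 2.22, 2.57, 3.14, 3.14, 3.14].

## Interface

Orientations are given as a unit quaternion [x, y, z, w].
In Python, from bench import monitor, vision, hand_in, env gives the robot as it stands. The module is installed in compiled form; this text tells all that it offers.
- The arm moves only by the tool send_rows, never from a script. Its arguments are lists of equal length, an entry for each row: "slide": the shift along the tool's x, y, z in m, a list of three; "roll": the turn about the tool's z in degrees; "jaw": the closure, from -1 (fully open) to 1 (shut), so that 0 is half open. A call has 1 to 5 rows; each row shifts and turns the commanded pose from where the row before left it, along the tool's axes as they then stand; what a row does not reach is not made up. A row lasts 1/12 s, in which the tool goes at most 41.7 mm and 7.16 degrees, less where a joint would pass 70% of its speed; a pose out of reach is approached as far as the arm can. A call is refused whole if a number of a shift passes 0.0417 or a number of a turn 7.16, either way. A call with a gripper value outside its range is refused whole. The fingers move at their own pace and stop on an object; "force" is the grip in N (left out, the last holds). Time passes only in rows, so rows that do not move let the fingers close. It gives the time, the measured TCP pose, the force and the opening at its end, in the units of the state.
- monitor.read_state(): the state, without advancing time (a new reading comes with each control period).
- vision.grab_frame(name): name is "scene" or "top" or "wrist"; returns a dict with "image" (384x512x3 uint8, blue, green, red), "K" (3x3 intrinsics, pixels), "cam_to_world" (4x4, takes a point from camera to world coordinates). Camera axes: x right, y down, z forward; pixel columns grow to the right and rows downward; lengths in m; the calibration is good to about 2 mm. The wrist camera is an equidistant fisheye: a pixel r from the principal point sees the ray r / f radians off the axis. A picture is of the moment at which its call begins. There is no depth.
- hand_in(): hands the job in, once; it reports no verdict.
Trained networks look in a picture, given as the dict that the camera call returned (one of the last four; its "shot" number tells which), for a name from the list of things; names that differ only in an ending like _2 or _b are one class to them, and where a whole thing is asked for, a point or a joint stands for the part that bears it (a point fixed in the world has none). Each returns a list of dicts, best first, with "confidence" (0 to 1); they miss things now and then, are a little off and sometimes report something else, mostly with a low value. They report only what shows in the picture. A call takes as long as a camera call. They do not tell look-alikes from the thing itself.
- vision.boxes_of(picture, thing): "centre" ([x, y, z] in m, in world coordinates, good to about 4 mm: the middle of the surface that is visible of it).
The state is a dict: "t": time; "joints": joint angles; "joint_velocities": joint speeds; "joint_torque": joint torques, N m; "tool_pos": TCP position; "tool_rot": TCP orientation; "force": force on the tool from outside, world axes, zero at the start; "torque": the same for the moment, N m; "finger_gap": finger opening in m.
Only numpy, scipy, OpenCV 4.12 (cv2) and the standard library are available. Lean on these libraries where they do the work, as an engineer would, in place of code of your own. Each camera call takes 0.05 s, during which the arm holds its last target. There are 200 camera calls.

## Task

Take the square bottle out of the sloping stand and set it down gently, upright, on the platform of the shaker, about midway along the clamping bars and turned so that one of its flats lies square against the fixed bar. Then slide the other bar up against the bottle until it is held snugly between the two bars, and let go. Leave the round bottle in the stand and everything else on the bench where it is.

Things in the scene. Friction and masses are not known exactly. Their poses are not given: they have to be found in the camera images.
- square_bottle_mid (a point): The SQUARE bottle: white plastic, flat-sided body 60 x 60 mm, 100 mm tall, then a 12 mm tapering shoulder, short neck and round blue cap; 144 mm tall in all, 0.2 to 0.4 kg. Point: on its axis half-way up, 72 mm above its underside. z runs along the axis to the cap; x and y are square to its flats. It starts in either trough of the stand, by its weight only, and lifts straight up out of it.
- square_bottle_cap (a point): Middle of the square bottle's screw cap, 59 mm along +z from the bottle's middle point, same axes: a round cap of 40 mm diameter and 26 mm height (13 mm above and below this point); the shoulder under it narrows from the body to 36 mm diameter. In the stand the bottle leans 35 degrees from upright, cap to the stand's front, one edge down in the V: its flats lie at 45 degrees to the stand.
- round_bottle_mid (a point): A bystander, the ROUND bottle in the other trough: same height, plastic, cap and lean, but a round body of 60 mm diameter. Point on its axis half-way up (72 mm), z to the cap. To be left alone.
- stand: Fixed sloping bottle stand of bare aluminium sheet, 165 (x) x 230 (y) mm, 118 mm high: two open V troughs (90 degrees between the wings) side by side, 110 mm apart, at y = +-55 mm, in which bottles lean 35 degrees from upright towards the stand's -x. Origin: centre of its underside on the bench; -x is its front (robot side), z up.
- platform (a point): Centre of the top of the shaker's flat platform, 98 mm above the bench, 250 x 250 mm, with a rubber mat; it stands still on a white 270 x 270 mm box. x points from the sliding bar (robot side) to the fixed bar, y runs along the bars, z up. Two side rails along x at y = +-105 mm, 50 mm above the platform, carry the bars.
- fixed_bar (a point): Middle of the fixed bar's axis, 55 mm to +x of the platform's centre, 50 mm above the platform; axes as the platform. A round rubber-covered bar of 16 mm diameter along y, the farther one from the robot; it never moves. A bottle flat against it has its axis 38 mm to the -x side. Its end blocks and black knobs look like those of the sliding bar.
- slide_bar_mid (a point): Middle of the sliding bar's axis, a second rubber-covered bar of 16 mm diameter along y, nearer to the robot, 50 mm above the platform; axes as the platform. It slides on the rails along x, towards and away from the fixed bar; it does not turn.
- knob_left (a point): Middle of the black thumb knob on the sliding bar's end block at the platform's +y side: an upright cylinder, 22 mm diameter, 34 mm high (17 mm above and below this point), 105 mm from the bar's middle and 43 mm above its axis, rigid with the bar. The block under it (30 x 24 mm) has its top 26 mm below this point. Axes as the platform. Either knob may be held or pushed to slide the bar.
- knob_right (a point): The same knob at the sliding bar's other end, at the platform's -y side.
- slide_bar (a joint): Travel of the sliding bar in m: 0 = fully open (its axis at x = -100 mm on the platform), growing towards the fixed bar up to 0.100. It starts between 0 and 0.025 and touches a bottle that stands flat against the fixed bar at 0.079. It needs about 4 N to move and stays where it is left.
- dish_stack: Bystander: stack of eight Petri dishes (one piece), 90 mm diameter, 124 mm tall, on the bench. Origin: centre of underside.
- dish: Bystander: single Petri dish, 90 mm diameter, 16 mm tall, on the bench in front of the robot. Origin: centre of underside.
- jar: Bystander: round white jar, 84 mm diameter, 126 mm tall, towards the back. Origin: centre of underside.
- beaker: Bystander: glass beaker, 68 mm diameter, 85 mm tall, close in front of the stand (its -x side). Origin: centre of underside.
Not all that is in view belongs to the job. What is shaped like the part that bears square_bottle_mid but pink or turquoise is not meant.

How it is judged:
On the way:
1. The square bottle stands upright on the platform, a flat square against the fixed bar (4 mm, 4 degrees), midway along the bars (30 mm), the sliding bar still over 8 mm clear of it (z of square_bottle_mid in the frame of platform between 0.068 and 0.076 m and angle between square_bottle_mid's own z axis and vertical below 0.07 rad and x of square_bottle_mid in the frame of platform between 0.013 and 0.0195 m and y of square_bottle_mid in the frame of platform between -0.03 and 0.03 m and (angle between the x axis of square_bottle_mid and the x axis of platform, either way round below 0.07 rad or angle between the y axis of square_bottle_mid and the x axis of platform, either way round below 0.07 rad) and x of square_bottle_mid in the frame of slide_bar_mid above 0.046 m), for 0.2 s.
At the end, for the whole second after the job is handed in: The square bottle stands upright on the platform (within 3 degrees), one flat square (within 3 degrees) and within 2 mm of the fixed bar, midway along the bars within 30 mm, and the sliding bar is up against it within 1.5 mm; all at rest (z of square_bottle_mid in the frame of platform between 0.068 and 0.076 m and angle between square_bottle_mid's own z axis and vertical below 0.05 rad and x of square_bottle_mid in the frame of platform between 0.015 and 0.0195 m and y of square_bottle_mid in the frame of platform between -0.03 and 0.03 m and (angle between the x axis of square_bottle_mid and the x axis of platform, either way round below 0.05 rad or angle between the y axis of square_bottle_mid and the x axis of platform, either way round below 0.05 rad) and x of square_bottle_mid in the frame of slide_bar_mid below 0.0395 m and linear speed of square_bottle below 0.01 m/s and velocity of joint slide_bar between -0.005 and 0.005 m/s); the robot touches nothing.
It fails at once if the square bottle is dropped or banged on the shaker or crushed by the bars (over 60 N) (contact force between square_bottle and shaker above 60 N).
It fails at once if the round bottle in the stand is disturbed (moved over 20 mm) (distance of round_bottle_mid from where it was at the start of the episode above 0.02 m).
It fails at once if another bystander is disturbed (moved over 30 mm) (distance of any of dish_stack, dish, jar, beaker from where it was at the start of the episode above 0.03 m).
It also fails if it takes over 58 s, if anything falls off the work surface, if the arm or the gripper's body presses on something with over 40 N, if the wrist force passes 120 N, or if a joint passes its speed limit or range.

## Working session

There is one attempt and no reset: what is moved stays moved. The work goes in short steps, Python scripts to look and compute and a tool call to move; the robot and the scene stay as the last step left them, time stands still between calls to the robot, and variables do not carry over. Pictures are saved under pics/ and viewed, about 8 in all and at most 12, crops included, and the job is handed in when it is done.

Besides the shell and the picture viewer there is one more tool, called after ">>>" as name(argument=value, ...), one argument or row to a line, values as JSON. send_rows: Moves the arm, as the interface text tells. Its arguments: {"type":"object","properties":{"slide":{"type":"array"},"roll":{"type":"array"},"jaw":{"type":"array"},"force":{"type":"number"}},"required":["slide","roll","jaw"]}

```bash
mkdir -p pics; python3 - <<'E'
from bench import monitor, vision, env
import cv2,numpy as np
s=monitor.read_state();print(s['t'],s['tool_pos'],s['tool_rot'],s['finger_gap'])
ims=[]
for n in ['scene','top']:
    p=vision.grab_frame(n);ims.append(p['image'].copy())
    for th in ['square_bottle_mid','square_bottle_cap','round_bottle_mid','stand','platform','fixed_bar','slide_bar_mid','knob_left','knob_right','dish_stack','dish','jar','beaker']:
        r=vision.boxes_of(p,th)
        print(n,th,[(np.round(d['centre'],3).tolist(),round(d['confidence'],2)) for d in r[:4]])
    print(np.round(p['K'],1).tolist(),np.round(p['cam_to_world'],3).tolist())
cv2.imwrite('pics/scene.png',cv2.resize(ims[0],(800,600)));cv2.imwrite('pics/top.png',cv2.resize(ims[1],(800,600)))
E
```

```text
0.0 [0.17545994 0.52109391 0.30330378] [ 1.61692775e-01  9.86840959e-01 -5.92981258e-04 -1.30274043e-04] 0.08562418847455969
scene square_bottle_mid [([0.448, -0.431, 0.054], 0.79), ([0.63, -0.188, 0.115], 0.63), ([0.287, -0.23, 0.055], 0.59)]
scene square_bottle_cap [([0.632, -0.183, 0.117], 0.94), ([0.448, -0.429, 0.054], 0.86), ([0.292, -0.231, 0.054], 0.86)]
scene round_bottle_mid [([0.624, -0.292, 0.118], 0.65)]
scene stand [([0.665, -0.246, 0.05], 0.74), ([0.515, 0.231, 0.156], 0.23)]
scene platform [([0.644, 0.227, 0.094], 0.88)]
scene fixed_bar [([0.644, 0.226, 0.093], 0.71)]
scene slide_bar_mid [([0.518, 0.23, 0.153], 0.72)]
scene knob_left [([0.513, 0.228, 0.16], 0.81)]
scene knob_right [([0.517, 0.229, 0.161], 0.8)]
scene dish_stack [([0.719, -0.02, 0.127], 0.7), ([0.624, -0.285, 0.116], 0.29)]
scene dish [([0.399, -0.022, 0.016], 0.72)]
scene jar [([0.815, 0.025, 0.124], 0.73)]
scene beaker [([0.482, -0.273, 0.058], 0.85)]
[[388.7, 0.0, 243.7], [0.0, 388.7, 191.6], [0.0, 0.0, 1.0]] [[0.074, 0.803, -0.591, 1.158], [0.997, -0.06, 0.044, -0.062], [-0.001, -0.593, -0.805, 0.9
[... 295 characters left out ...]
.287, 0.134], 0.86)]
top stand [([0.59, -0.244, 0.038], 0.57)]
top platform [([0.576, 0.223, 0.1], 0.56)]
top fixed_bar [([0.572, 0.223, 0.097], 0.84)]
top slide_bar_mid [([0.512, 0.228, 0.153], 0.86)]
top knob_left [([0.512, 0.231, 0.152], 0.76)]
top knob_right [([0.508, 0.23, 0.161], 0.92)]
top dish_stack [([0.683, -0.013, 0.121], 0.7), ([0.576, 0.222, 0.097], 0.4)]
top dish [([0.389, -0.022, 0.013], 0.7)]
top jar [([0.783, 0.034, 0.126], 0.67)]
top beaker [([0.469, -0.276, 0.029], 0.71), ([0.506, 0.228, 0.16], 0.55)]
[[391.8, 0.0, 261.8], [0.0, 391.8, 189.5], [0.0, 0.0, 1.0]] [[0.014, -0.984, 0.177, 0.348], [-1.0, -0.014, -0.0, -0.02], [0.003, -0.177, -0.984, 1.389], [0.0, 0.0, 0.0, 1.0]]
```

View pics/scene.png

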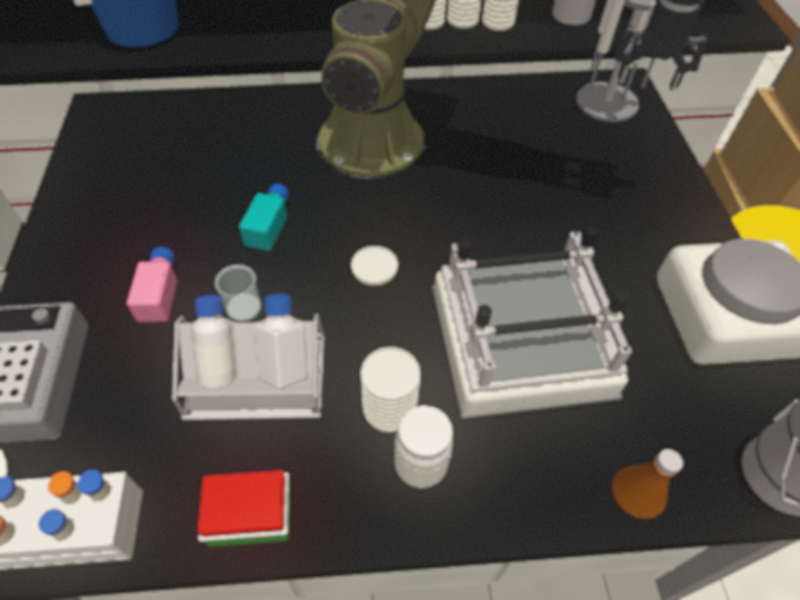

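View pics/top.png

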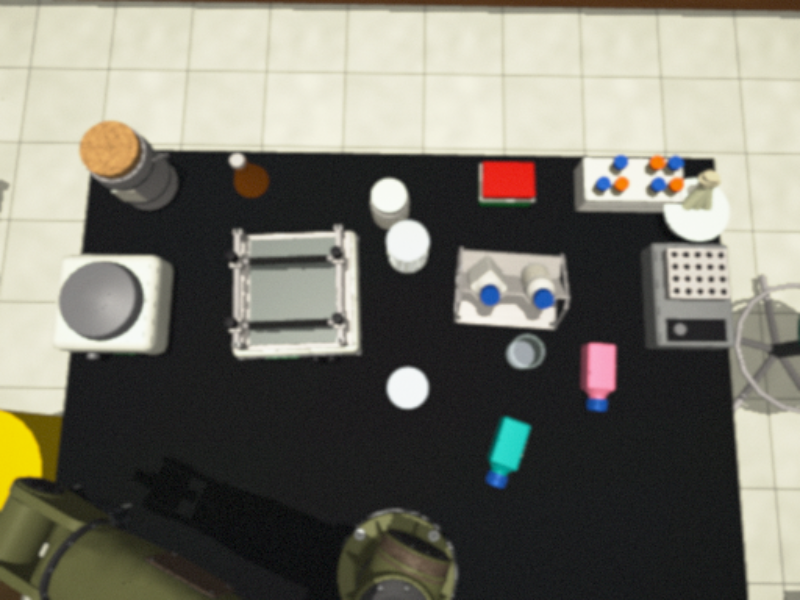

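The scene view looks back at the robot. The square bottle has its cap at about (278,305), in the trough at y≈-0.18. The round bottle's cap is at (208,305), the beaker sits in front of it at (237,290), and the shaker is at (530,330). The top view agrees, with the caps at (489,295) and (543,298) and the shaker at (295,293). The pink and turquoise bottles are decoys. Next I'll fit the cap positions from both views.

```bash
cat >h.py <<'E'
import numpy as np,cv2
from scipy.optimize import least_squares
def proj(p,P):
    T=np.linalg.inv(p['cam_to_world']);q=np.atleast_2d(P)@T[:3,:3].T+T[:3,3]
    if p.get('fish'):
        r=np.hypot(q[:,0],q[:,1]);th=np.arctan2(r,q[:,2]);uv=q[:,:2]/np.maximum(r,1e-9)[:,None]*th[:,None]
    else: uv=q[:,:2]/q[:,2:]
    return uv*[p['K'][0][0],p['K'][1][1]]+[p['K'][0][2],p['K'][1][2]]
def cyl(c,ax,r,h):
    ax=ax/np.linalg.norm(ax);u=np.cross(ax,[0.1,1,0]);u/=np.linalg.norm(u);v=np.cross(ax,u)
    t=np.linspace(0,2*np.pi,40)
    ring=r*(np.cos(t)[:,None]*u+np.sin(t)[:,None]*v)
    return np.r_[c+ring+ax*h/2,c+ring-ax*h/2]
def hullc(uv):
    m=cv2.moments(cv2.convexHull(uv.astype(np.float32)));return np.array([m['m10'],m['m01']])/m['m00']
def blue(img):
    h=cv2.cvtColor(img,cv2.COLOR_BGR2HSV);return cv2.inRange(h,(100,110,40),(128,255,255))
def blob(mask,near,rad=25):
    n,l,st,c=cv2.connectedComponentsWithStats(mask)
    k=[i for i in range(1,n) if np.linalg.norm(c[i]-near)<rad and st[i,4]>20]
    k=max(k,key=lambda i:st[i,4]);return c[k],st[k]
E
python3 - <<'E'
from h import *
from bench import vision
ps=[vision.grab_frame('scene'),vision.grab_frame('top')]
near={'sq':[(178,195),(313,189)],'rd':[(133,195),(348,191)]}
yaw=-0.07
for it in range(2):
  C={}
  for k in near:
    obs=[blob(blue(p['image']),np.array(n)) for p,n in zip(ps,near[k])]
    ax=np.array([-np.sin(.611)*np.cos(yaw),-np.sin(.611)*np.sin(yaw),np.cos(.611)])
    f=lambda c:np.concatenate([hullc(proj(p,cyl(c,ax,.02,.026)))-o[0] for p,o in zip(ps,obs)])
    r=least_squares(f,[.6,-.2,.15]);C[k]=r.x;print(k,r.x.round(4),r.fun.round(2),[o[1].tolist() for o in obs])
  d=C['sq']-C['rd'];yaw=np.arctan2(-d[0],d[1]);print(np.linalg.norm(d),'yaw deg',np.degrees(yaw))
t=ps[1]['image'][140:240,140:240];cv2.imwrite('pics/shk.png',cv2.resize(t,(600,600),interpolation=cv2.INTER_CUBIC))
E
```

```text
sq [ 0.5757 -0.1853  0.1525] [0.06 0.   0.08 0.01] [[169, 188, 18, 14, 222], [308, 183, 12, 12, 120]]
rd [ 0.5701 -0.2953  0.1529] [ 0.27  0.02  0.3  -0.07] [[125, 188, 17, 14, 210], [342, 185, 13, 13, 122]]
0.11016325527452722 yaw deg -2.882011413394199
sq [ 0.5757 -0.1853  0.1525] [ 0.07  0.02  0.07 -0.  ] [[169, 188, 18, 14, 222], [308, 183, 12, 12, 120]]
rd [ 0.57   -0.2954  0.1528] [ 0.25  0.01  0.33 -0.02] [[125, 188, 17, 14, 210], [342, 185, 13, 13, 122]]
0.11031943255428901 yaw deg -2.978494011865916
```

View pics/shk.png

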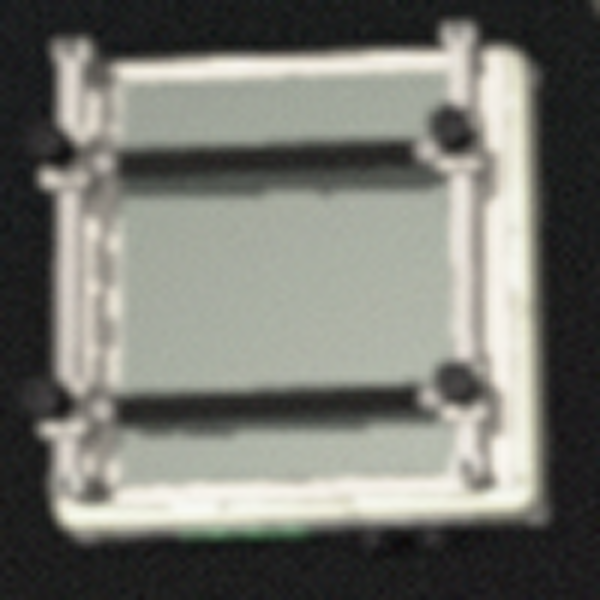

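The two caps fit 110.3 mm apart (nominal 110), which gives a cap centre of (0.576, -0.185, 0.1525) and a stand yaw of -3°. The crop shows the shaker knobs: fixed at (47,145) and (452,130), sliding at (45,393) and (457,383). I'll stop over the shaker for a wrist view on the way to the stand.

>>> send_rows(
  slide=[
    [-0.037, -0.016, 0],
    [-0.037, -0.016, 0],
    [-0.037, -0.016, 0],
    [-0.037, -0.016, 0],
    [-0.037, -0.016, 0],
  ],
  roll=[0, 0, 0, 0, 0],
  jaw=[-1, -1, -1, -1, -1],
)

```text
t: 1.92
tool_pos: [0.3263, 0.3849, 0.304]
tool_rot: [0.162, 0.987, 0.0, 0.0]
force: [0.9, 0.9, 0.1]
finger_gap: 0.0853
```

>>> send_rows(
  slide=[
    [-0.037, -0.016, 0],
    [-0.037, -0.016, 0],
    [-0.037, -0.016, 0],
    [-0.037, -0.016, 0],
    [-0.037, -0.016, 0],
  ],
  roll=[-3.9, -3.9, -3.9, -3.9, 0],
  jaw=[-1, -1, -1, -1, -1],
)

```text
t: 2.33
tool_pos: [0.4927, 0.2719, 0.3042]
tool_rot: [0.024, 1.0, 0.0, 0.0]
force: [0.8, 1.1, 0.8]
finger_gap: 0.0853
```

>>> send_rows(
  slide=[
    [0, 0, 0],
    [0, 0, 0],
  ],
  roll=[0, 0],
  jaw=[-1, -1],
)

```text
t: 2.5
tool_pos: [0.4924, 0.2724, 0.3033]
tool_rot: [0.028, 1.0, -0.0, -0.0]
force: [-0.3, 0.1, -1.0]
finger_gap: 0.0851
```

```bash
python3 - <<'E'
from h import *
from bench import vision,monitor
s=monitor.read_state();print(s['tool_pos'],s['tool_rot'])
p=vision.grab_frame('wrist');cv2.imwrite('pics/w1.png',cv2.resize(p['image'],(800,600),interpolation=cv2.INTER_CUBIC))
print(p['K'].tolist() if hasattr(p['K'],'tolist') else p['K'],np.round(p['cam_to_world'],4).tolist())
np.savez('w1.npz',K=p['K'],T=p['cam_to_world'],im=p['image'])
for t in ['knob_left','fixed_bar','slide_bar_mid']:print(t,[(np.round(d['centre'],3).tolist(),round(d['confidence'],2)) for d in vision.boxes_of(p,t)[:4]])
E
```

```text
[0.49244651 0.27243836 0.30329338] [ 2.77356350e-02  9.99615204e-01 -1.98880201e-04 -3.73674150e-04]
[[297.3186396354542, 0.0, 257.10319342014606], [0.0, 297.3186396354542, 194.2924371652615], [0.0, 0.0, 1.0]] [[0.0543, 0.9572, 0.2843, 0.4201], [0.9985, -0.0519, -0.0159, 0.2757], [-0.0005, 0.2848, -0.9586, 0.373], [0.0, 0.0, 0.0, 1.0]]
knob_left [([0.511, 0.232, 0.156], 0.85), ([0.514, 0.243, 0.095], 0.53), ([0.658, -0.001, 0.019], 0.4)]
fixed_bar [([0.511, 0.244, 0.098], 0.79)]
slide_bar_mid [([0.509, 0.237, 0.157], 0.6)]
```

View pics/w1.png

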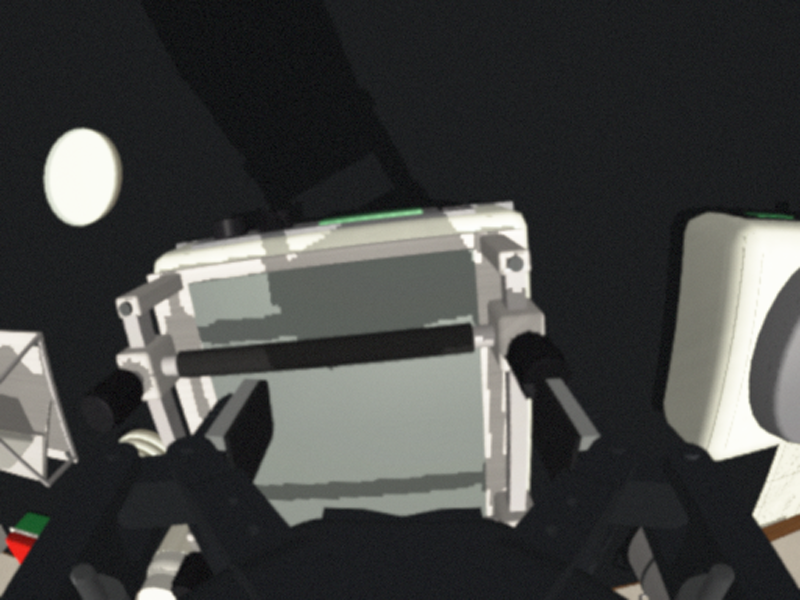

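The wrist view shows the sliding bar running from (180,364) to (472,338), with its knobs at about (115,397) and (535,353). The fixed bar is hidden behind the gripper. I'll fit the shaker pose from these points together with the top-view points.

```bash
python3 - <<'E'
from h import *
from bench import vision
pt=vision.grab_frame('top')
w=np.load('w1.npz');pw={'K':w['K'],'cam_to_world':w['T'],'fish':1}
top=lambda a:np.array(a)/6+140
wr=lambda a:np.array(a)*.64
T={'fr':top((452,130)),'sr':top((457,383)),'fl':top((47,145)),'sl':top((45,393))}
# right in top image = -y
B={'f':(top((120,160)),top((416,152))),'s':(top((118,407)),top((418,398)))}
W=(wr((180,363)),wr((472,339)))
def res(v):
    x,y,a,s,L=v;R=np.array([[np.cos(a),-np.sin(a),0],[np.sin(a),np.cos(a),0],[0,0,1]]);o=np.array([x,y,.098])
    P=lambda *q:o+R@np.array(q)
    xs=-.1+s;r=[]
    for k,q in {'fr':(.055,-.105,.093),'fl':(.055,.105,.093),'sr':(xs,-.105,.093),'sl':(xs,.105,.093)}.items(): r.append(proj(pt,P(*q))[0]-T[k])
    for k,xx in (('f',.055),('s',xs)):
        for sg,o_ in ((1,B[k][0]),(-1,B[k][1])): r.append(proj(pt,P(xx,sg*L,.05))[0]-o_)
    for sg,o_ in ((-1,W[0]),(1,W[1])): r.append(proj(pw,P(xs,sg*L,.054))[0]-o_)
    return np.array(r).ravel()
r=least_squares(res,[.58,.22,0,.02,.08],loss='soft_l1');print(r.x.round(4),np.degrees(r.x[2]));print(r.fun.reshape(-1,2).round(1) if r.fun.size==20 else r.fun.round(1))
E
```

```text
[0.59   0.2297 0.0459 0.0202 0.0809] 2.632588293461869
[[ 0.   0.2]
 [ 0.6 -0.3]
 [-0.4  0.4]
 [ 0.1  0.9]
 [-0.4  0.2]
 [ 0.1 -0. ]
 [-0.7  0.1]
 [ 0.1  0.1]
 [ 0.1  0.2]
 [-0.2  0.1]]
```

The fit is consistent to under 1 px: platform (0.590, 0.230), yaw +2.6°, slide 0.020. Now I'll move to the stand and descend over the cap.

>>> send_rows(
  slide=[
    [-0.0091, -0.0377, 0],
    [-0.0091, -0.0377, 0],
    [-0.0091, -0.0377, 0],
    [-0.0091, -0.0377, 0],
    [-0.0091, -0.0377, 0],
  ],
  roll=[0, 0, 0, 0, 0],
  jaw=[-1, -1, -1, -1, -1],
)

```text
t: 3.17
tool_pos: [0.5264, 0.0821, 0.3043]
tool_rot: [0.025, 1.0, 0.0, 0.0]
force: [1.0, 0.0, 0.3]
finger_gap: 0.0851
```

>>> send_rows(
  slide=[
    [-0.0091, -0.0377, 0],
    [-0.0091, -0.0377, 0],
    [-0.0091, -0.0377, 0],
    [-0.0091, -0.0377, 0],
    [-0.0091, -0.0377, 0],
  ],
  roll=[0, 0, 0, 0, 0],
  jaw=[-1, -1, -1, -1, -1],
)

```text
t: 3.58
tool_pos: [0.5622, -0.1087, 0.3044]
tool_rot: [0.026, 1.0, -0.0, 0.0]
force: [0.3, 1.3, -0.3]
finger_gap: 0.0852
```

>>> send_rows(
  slide=[
    [-0.0091, -0.0377, 0],
    [-0.0091, -0.0377, 0],
    [0, 0, 0.02],
    [0, 0, 0.02],
    [0, 0, 0],
  ],
  roll=[0, 0, 0, 0, 0],
  jaw=[-1, -1, -1, -1, -1],
)

```text
t: 4.0
tool_pos: [0.5756, -0.1833, 0.2602]
tool_rot: [0.026, 1.0, 0.001, -0.003]
force: [-0.9, 0.5, -1.3]
finger_gap: 0.0852
```

```bash
python3 - <<'E'
from h import *
from bench import vision,monitor
s=monitor.read_state();print(s['tool_pos'],s['tool_rot'])
p=vision.grab_frame('wrist');im=p['image'].copy()
p['fish']=1
ax=np.array([-np.sin(.611)*np.cos(.052),np.sin(.611)*np.sin(.052),np.cos(.611)])
q=proj(p,cyl(np.array([.5757,-.1853,.1525]),ax,.02,.026))
print(q.min(0),q.max(0))
n,l,st,c=cv2.connectedComponentsWithStats(blue(im));print([(st[i].tolist(),c[i].round(1).tolist()) for i in range(1,n) if st[i,4]>100])
for a in q: cv2.circle(im,tuple(int(v) for v in a),1,(0,255,0),-1)
cv2.imwrite('pics/w2.png',cv2.resize(im,(800,600)))
E
```

```text
[ 0.57561327 -0.18329934  0.2601848 ] [ 2.62087599e-02  9.99652491e-01  9.75665378e-04 -2.65450099e-03]
[221.59195081 188.59690164] [287.74243596 257.7803332 ]
[([26, 6, 34, 27, 672], [42.6, 18.1]), ([72, 190, 61, 62, 2833], [101.4, 221.3]), ([223, 192, 64, 66, 3192], [254.7, 224.0])]
```

View pics/w2.png

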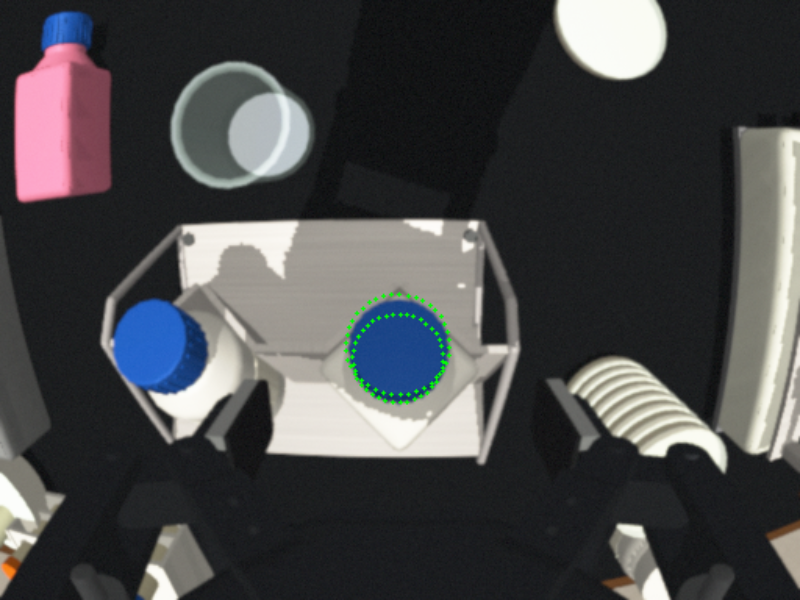

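The projected cap outline lies on the blue cap at (400,350) to within about 1 px, and the fingers clear the round bottle. I'll descend and grip.

>>> send_rows(
  slide=[
    [0, 0, 0.019],
    [0, 0, 0.019],
    [0, 0, 0.018],
    [0, 0, 0],
    [0, 0, 0],
  ],
  roll=[0, 0, 0, 0, 0],
  jaw=[-1, -1, -1, -1, 0],
  force=30,
)

```text
t: 4.47
tool_pos: [0.5769, -0.1832, 0.2091]
tool_rot: [0.026, 1.0, -0.0, 0.0]
force: [0.5, -0.3, 0.7]
finger_gap: 0.0756
```

>>> send_rows(
  slide=[
    [0, 0, 0],
    [0, 0, 0],
    [0, 0, 0],
    [0, 0, 0],
    [0, 0, 0],
  ],
  roll=[0, 0, 0, 0, 0],
  jaw=[1, 1, 1, 1, 1],
  force=30,
)

```text
t: 4.88
tool_pos: [0.5769, -0.1845, 0.2097]
tool_rot: [0.026, 1.0, -0.001, 0.001]
force: [-2.0, -4.1, 6.6]
finger_gap: 0.0389
```

>>> send_rows(
  slide=[
    [0, 0, 0],
    [0, 0, 0],
    [0, 0, 0],
    [0, 0, -0.01],
    [0, 0, -0.01],
  ],
  roll=[0, 0, 0, 0, 0],
  jaw=[1, 1, 1, 1, 1],
  force=30,
)

```text
t: 5.3
tool_pos: [0.5763, -0.1838, 0.2285]
tool_rot: [0.026, 1.0, 0.0, -0.001]
force: [1.2, 0.7, -2.4]
finger_gap: 0.0387
```

Gripped, with a gap of 38.7 mm. Lifting.

>>> send_rows(
  slide=[
    [0, 0, -0.02],
    [0, 0, -0.025],
    [0, 0, -0.025],
    [0, 0, -0.025],
    [0, 0, -0.025],
  ],
  roll=[0, 0, 0, 0, 0],
  jaw=[1, 1, 1, 1, 1],
  force=25,
)

```text
t: 5.72
tool_pos: [0.5762, -0.1835, 0.3502]
tool_rot: [0.026, 1.0, 0.0, 0.0]
force: [-0.4, 0.5, -3.0]
finger_gap: 0.0389
```

>>> send_rows(
  slide=[
    [0, 0, -0.025],
    [0, 0, -0.015],
    [0, 0, 0],
    [0, 0, 0],
  ],
  roll=[0, 0, 0, 0],
  jaw=[1, 1, 1, 1],
  force=20,
)

```text
t: 6.05
tool_pos: [0.5764, -0.1837, 0.3884]
tool_rot: [0.026, 1.0, -0.0, 0.0]
force: [0.1, 0.4, -4.1]
finger_gap: 0.0393
```

```bash
python3 - <<'E'
from h import *
from bench import vision,monitor
s=monitor.read_state();print(s['t'],s['tool_pos'],s['tool_rot'],s['force'],s['torque'],s['finger_gap'])
a=vision.grab_frame('scene')['image'][60:252,90:282];b=vision.grab_frame('wrist')['image']
cv2.imwrite('pics/w3.png',np.hstack([cv2.resize(a,(384,384)),cv2.resize(b,(416,384))]))
E
```

```text
6.05 [ 0.57638528 -0.18368881  0.38842525] [ 2.61885546e-02  9.99656920e-01 -1.13502681e-04  4.34044364e-04] [ 0.08321647  0.41268637 -4.09649595] [ 0.01751527  0.12360202 -0.01361273] 0.03925800537501517
```

View pics/w3.png

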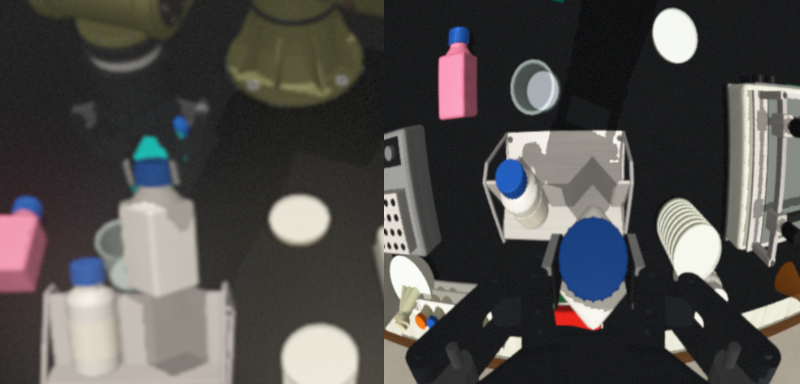

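The left half shows the bottle held by its cap at (150,170), still leaning at close to the stand angle; torque y ≈ 0.12 Nm gives about 31°. The round bottle at (90,320) is undisturbed. The grip doesn't let it swing, so I'll right it on the empty bench by resting its low corner there and drawing the tool forward.

>>> send_rows(
  slide=[
    [0.0146, 0.026, 0],
    [0.0146, 0.026, 0],
    [0.0146, 0.026, 0],
    [0.0146, 0.026, 0],
    [0.0146, 0.026, 0],
  ],
  roll=[0, 0, 0, 0, 0],
  jaw=[1, 1, 1, 1, 1],
)

```text
t: 6.57
tool_pos: [0.5094, -0.0491, 0.3864]
tool_rot: [0.026, 1.0, 0.0, -0.001]
force: [0.7, -0.3, -2.4]
finger_gap: 0.0389
```

>>> send_rows(
  slide=[
    [0.0146, 0.026, 0],
    [0.0146, 0.026, 0],
    [0.0146, 0.026, 0],
    [0, 0, 0.03],
    [0, 0, 0.03],
  ],
  roll=[0, 0, 0, 0, 0],
  jaw=[1, 1, 1, 1, 1],
)

```text
t: 6.98
tool_pos: [0.4702, 0.0313, 0.3274]
tool_rot: [0.025, 1.0, 0.0, 0.001]
force: [1.6, -0.0, -3.4]
finger_gap: 0.0389
```

>>> send_rows(
  slide=[
    [0, 0, 0.03],
    [0, 0, 0.03],
    [0, 0, 0.03],
    [0, 0, 0.025],
    [0, 0, 0],
  ],
  roll=[0, 0, 0, 0, 0],
  jaw=[1, 1, 1, 1, 1],
)

```text
t: 7.4
tool_pos: [0.4685, 0.03, 0.2076]
tool_rot: [0.026, 1.0, -0.0, -0.005]
force: [-0.9, 0.3, -3.8]
finger_gap: 0.0388
```

```bash
python3 - <<'E'
from bench import monitor
s=monitor.read_state();print(s['t'],s['tool_pos'],s['force'],s['torque'],s['finger_gap'])
E
```

```text
7.4 [0.46848845 0.02999856 0.20761467] [-0.85581811  0.31955801 -3.80799527] [-0.04555474  0.1248208  -0.00241853] 0.038809496571640636
```

>>> send_rows(
  slide=[
    [0, 0, 0.005],
    [0, 0, 0.005],
    [0, 0, 0.004],
    [0, 0, 0],
  ],
  roll=[0, 0, 0, 0],
  jaw=[1, 1, 1, 1],
)

```text
t: 7.73
tool_pos: [0.4709, 0.03, 0.199]
tool_rot: [0.026, 1.0, 0.0, 0.0]
force: [0.4, 0.4, -3.4]
finger_gap: 0.0395
```

>>> send_rows(
  slide=[
    [0, 0, 0.002],
    [0, 0, 0.002],
    [0, 0, 0],
  ],
  roll=[0, 0, 0],
  jaw=[1, 1, 1],
)

```text
t: 7.98
tool_pos: [0.4708, 0.0299, 0.1949]
tool_rot: [0.026, 1.0, -0.0, 0.0]
force: [-0.5, 0.5, -3.0]
finger_gap: 0.0389
```

>>> send_rows(
  slide=[
    [0, 0, 0.002],
    [0, 0, 0.002],
    [0, 0, 0],
  ],
  roll=[0, 0, 0],
  jaw=[1, 1, 1],
)

```text
t: 8.23
tool_pos: [0.4708, 0.03, 0.1908]
tool_rot: [0.026, 1.0, 0.0, -0.0]
force: [0.2, 0.2, -1.5]
finger_gap: 0.0391
```

>>> send_rows(
  slide=[
    [-0.004, 0, 0.001],
    [-0.004, 0, 0.001],
    [-0.004, 0, 0],
    [-0.004, 0, 0],
  ],
  roll=[0, 0, 0, 0],
  jaw=[1, 1, 1, 1],
)

```text
t: 8.57
tool_pos: [0.488, 0.0292, 0.1913]
tool_rot: [0.026, 1.0, 0.0, 0.002]
force: [-8.0, 2.0, 28.8]
finger_gap: 0.0389
```

```bash
python3 - <<'E'
from bench import monitor
s=monitor.read_state();print(s['t'],s['tool_pos'],s['force'],s['torque'],s['finger_gap'])
E
```

```text
8.5667 [0.48803426 0.02919129 0.19127213] [-8.02443321  1.97227977 28.82156304] [0.40409005 1.46997913 0.04294785] 0.038934408375644165
```

Contact: 29 N up and 8 N drag, with the contact point nearly under the cap, so the bottle is coming upright. I'll continue dragging with a slight rise.

>>> send_rows(
  slide=[
    [-0.004, 0, -0.002],
    [-0.006, 0, 0],
    [-0.006, 0, 0],
    [-0.006, 0, 0],
  ],
  roll=[0, 0, 0, 0],
  jaw=[1, 1, 1, 1],
)

```text
t: 8.9
tool_pos: [0.5099, 0.028, 0.1925]
tool_rot: [0.026, 1.0, 0.0, 0.001]
force: [-2.4, 0.6, 11.9]
finger_gap: 0.0394
```

```bash
python3 - <<'E'
from bench import monitor,vision
import cv2,numpy as np
s=monitor.read_state();print(s['t'],s['tool_pos'],s['force'],s['torque'],s['finger_gap'])
a=vision.grab_frame('scene')['image'][40:232,170:362];b=vision.grab_frame('wrist')['image']
cv2.imwrite('pics/w4.png',np.hstack([cv2.resize(a,(384,384)),cv2.resize(b,(416,384))]))
E
```

```text
8.9 [0.50985917 0.02799381 0.19253313] [-2.36646711  0.60749169 11.94677865] [ 0.28284858  0.66254312 -0.10466022] 0.03944434751758083
```

View pics/w4.png

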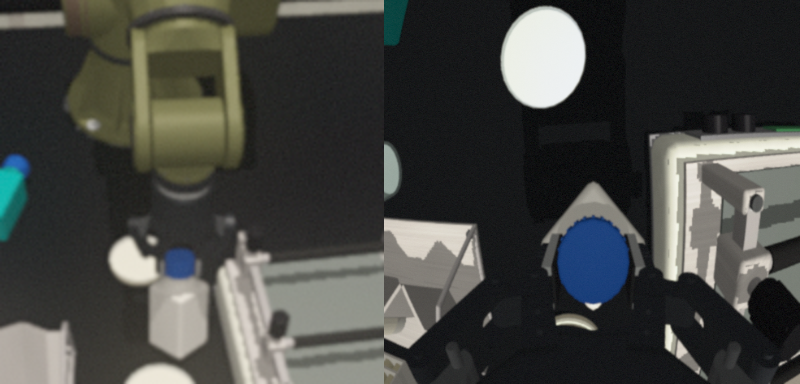

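The contact point is now behind the cap (about -14 mm), so the tilt is below the tipping angle. The left view shows the bottle nearly upright at (180,310). Pressing straight down will flatten the base on the bench.

>>> send_rows(
  slide=[
    [0, 0, 0.001],
    [0, 0, 0.001],
    [0, 0, 0.001],
    [0, 0, 0],
  ],
  roll=[0, 0, 0, 0],
  jaw=[1, 1, 1, 1],
)

```text
t: 9.33
tool_pos: [0.511, 0.028, 0.1916]
tool_rot: [0.026, 1.0, 0.0, 0.004]
force: [-2.2, 1.6, 30.1]
finger_gap: 0.0389
```

>>> send_rows(
  slide=[
    [0, 0, 0.001],
    [0, 0, 0.001],
    [0, 0, 0],
  ],
  roll=[0, 0, 0],
  jaw=[1, 1, 1],
)

```text
t: 9.58
tool_pos: [0.5118, 0.028, 0.1911]
tool_rot: [0.026, 1.0, 0.0, 0.006]
force: [-1.4, 0.9, 43.3]
finger_gap: 0.0388
```

```bash
python3 - <<'E'
from bench import monitor
s=monitor.read_state();print(s['t'],s['tool_pos'],s['force'],s['torque'],s['finger_gap'])
E
```

```text
9.5833 [0.51178908 0.02804381 0.19109643] [-1.37080244  0.8503214  43.27141419] [ 0.31655444  0.52180298 -0.09004287] 0.03882292021162676
```

43 N with no further descent, so the base is flat. I'll release, let the bottle settle upright, regrip firmly, and check its yaw.

>>> send_rows(
  slide=[
    [0, 0, -0.002],
    [0, 0, 0],
    [0, 0, 0],
    [0, 0, 0],
    [0, 0, 0],
  ],
  roll=[0, 0, 0, 0, 0],
  jaw=[1, -0.3, -0.3, -0.3, -0.3],
)

```text
t: 10.0
tool_pos: [0.5087, 0.0279, 0.1876]
tool_rot: [0.026, 1.0, -0.0, -0.0]
force: [-0.1, 0.2, 0.4]
finger_gap: 0.0554
```

```bash
python3 - <<'E'
from bench import monitor,vision
import cv2,numpy as np
s=monitor.read_state();print(s['t'],s['tool_pos'],s['tool_rot'],s['force'],s['torque'],s['finger_gap'])
p=vision.grab_frame('wrist');im=p['image'];np.savez('w5.npz',K=p['K'],T=p['cam_to_world'],im=im)
cv2.imwrite('pics/w5.png',cv2.resize(im[60:260,156:356],(600,600)))
E
```

```text
10.0 [0.50872846 0.02794264 0.18757929] [ 2.62639658e-02  9.99655004e-01 -2.63893801e-05 -2.76683797e-04] [-0.08460633  0.19323963  0.42111632] [0.02963195 0.02218503 0.04380011] 0.0554171541936121
```

View pics/w5.png

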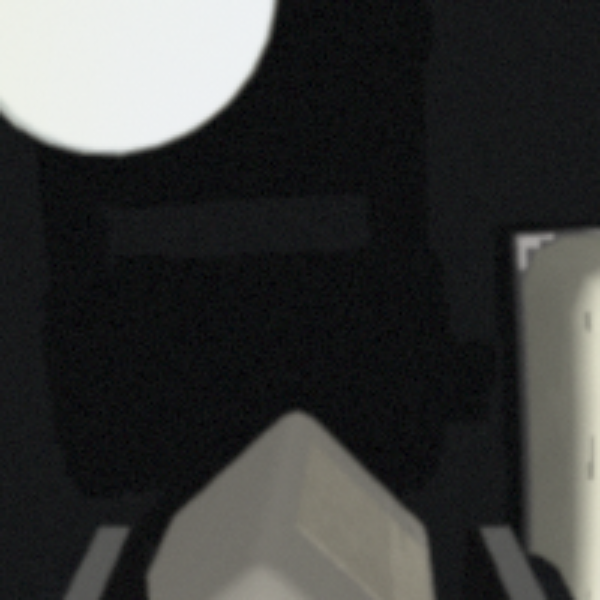

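The crop shows the near base corner at (296,410), with base edges running to about (170,520) and (425,525). Unprojecting those onto the bench gives the yaw.

```bash
python3 - <<'E'
from h import *
w=np.load('w5.npz');K,T,im=w['K'],w['T'],w['im']
def ray(uv,z):
    d=(np.array(uv)-[K[0,2],K[1,2]])/K[0,0];th=np.hypot(*d);v=np.r_[d/th*np.sin(th),np.cos(th)]
    v=T[:3,:3]@v;o=T[:3,3];return (o+v*(z-o[2])/v[2])[:2]
g=cv2.cvtColor(im,cv2.COLOR_BGR2GRAY).astype(float)
g=cv2.GaussianBlur(g,(0,0),0.8)
L=[];R=[]
# silhouette between bottle & dark: per column within crop, scan rows downward for the max gradient
for u in list(range(218,249))+list(range(262,293)):
    col=g[185:245,u];k=np.argmax(np.diff(col)>6) if (np.diff(col)>6).any() else None
    if k is None: continue
    d=np.diff(col);k=k+np.argmax(d[k:k+5]);(L if u<255 else R).append(ray((u,185+k+.5),0))
for n,P in (('L',L),('R',R)):
    P=np.array(P);vx,vy,x0,y0=cv2.fitLine(P.astype(np.float32),cv2.DIST_HUBER,0,.001,.001).ravel()
    res=np.abs((P-[x0,y0])@[-vy,vx]);print(n,len(P),np.degrees(np.arctan2(vy,vx))%180,res.mean()*1e3,P[0],P[-1])
print(ray((156+296/3,60+410/3),0))
E
```

```text
L 31 130.96634 0.1862252329897035 [ 0.54350106 -0.01147456] [0.51725562 0.01853899]
R 31 40.795418 0.00039755741009626645 [0.51885862 0.03118597] [0.55013307 0.05817709]
[0.51487958 0.02472818]
```

The edges are a clean 90° apart, but the position is about 45 mm off from where the cap should be, and the cap isn't visible. I need to check whether the bottle tipped.

```bash
python3 - <<'E'
from bench import monitor,vision
import cv2,numpy as np
a=vision.grab_frame('scene')['image'][60:252,170:362];b=vision.grab_frame('wrist')['image']
cv2.imwrite('pics/w6.png',np.hstack([cv2.resize(a,(400,400)),cv2.resize(b,(400,400))]))
E
```

```text
(no output)
```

View pics/w6.png

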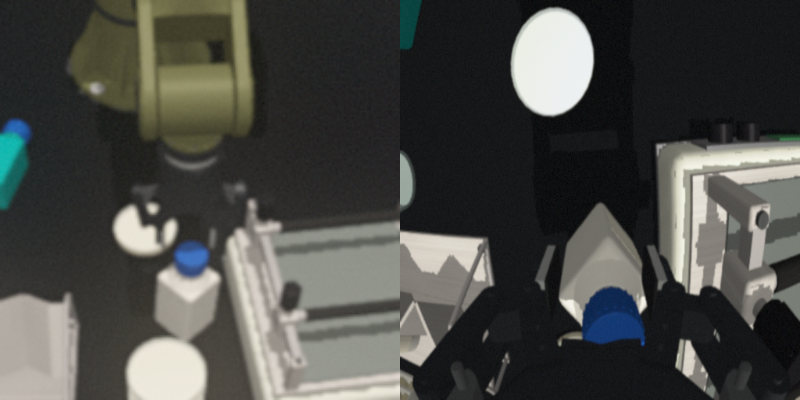

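```bash
python3 - <<'E'
from h import *
from bench import vision
for i in range(2):
  ps=[vision.grab_frame('scene'),vision.grab_frame('wrist')];ps[1]['fish']=1
  obs=[]
  for p,n in zip(ps,[(170+190*.48,60+260*.48),(272,300)]):
    o=blob(blue(p['image']),np.array(n),45);obs.append(o);print(o[0].round(1),o[1].tolist())
  ax=np.array([0,0,1.])
  f=lambda c:np.concatenate([(hullc(proj(ps[0],cyl(c,ax,.02,.026)))-obs[0][0]),[proj(ps[1],cyl(c,ax,.02,.026))[:,1].min()-obs[1][1][1], proj(ps[1],cyl(c,ax,.02,.026))[:,0].mean()-obs[1][0][0]]])
  r=least_squares(f,[.53,.03,.13]);print(r.x.round(4),r.fun.round(1))
p=vision.grab_frame('wrist');im=p['image']
im2=vision.grab_frame('scene')['image']
print([np.round(d['centre'],3).tolist() for d in vision.boxes_of(p,'square_bottle_cap')[:2]])
E
```

```text
[261.  183.1] [253, 175, 17, 17, 213]
[246.8 313.9] [211, 296, 72, 35, 1810]
[0.5484 0.0202 0.1438] [-2.9 -0.2 -0.   0.5]
[257.5 186. ] [249, 178, 18, 17, 222]
[258.7 309. ] [222, 285, 76, 46, 2616]
[0.5504 0.0256 0.1309] [ 2.7  0.4 -0.1 -0.6]
[[0.305, -0.218, 0.024], [0.53, 0.027, 0.097]]
```

The bottle was still rocking between frames, with the fit moving towards upright. I'll check whether it has settled.

```bash
cat > cap.py <<'E'
from h import *
from bench import vision
def run(near,dn=25,ax=np.array([0,0,1.])):
  ps=[vision.grab_frame('scene'),vision.grab_frame('wrist')];ps[1]['fish']=1
  o0=blob(blue(ps[0]['image']),np.array(proj(ps[0],near)[0]),dn);o1=blob(blue(ps[1]['image']),proj(ps[1],near)[0],60)
  def f(c):
    q=proj(ps[1],cyl(c,ax,.02,.026));return np.r_[hullc(proj(ps[0],cyl(c,ax,.02,.026)))-o0[0],q[:,1].min()-o1[1][1],(q[:,0].min()+q[:,0].max())/2-o1[1][0]-o1[1][2]/2]
  r=least_squares(f,near);print(r.x.round(4),r.fun.round(1),o0[0].round(1),o1[1].tolist());return r.x,ps[1]
E
python3 - <<'E'
from cap import *
for i in range(3): r,p=run(np.array([.55,.025,.131]))
np.savez('w7.npz',K=p['K'],T=p['cam_to_world'],im=p['image'])
E
```

```text
[0.5492 0.0245 0.1349] [ 0.8 -0.1  0.  -0.2] [258.9 185.2] [219, 287, 74, 44, 2456]
[0.5493 0.0238 0.1357] [ 0.3  0.   0.  -0.1] [259.2 185. ] [217, 288, 75, 43, 2372]
[0.5492 0.0241 0.1359] [ 0.3 -0.   0.  -0.1] [259.2 184.9] [218, 288, 74, 43, 2377]
```

```bash
cat > yaw.py <<'E'
from h import *
def yaw(K,T,im,z=0):
    def ray(uv):
        d=(np.array(uv)-[K[0,2],K[1,2]])/K[0,0];th=np.hypot(*d);v=np.r_[d/th*np.sin(th),np.cos(th)]
        v=T[:3,:3]@v;o=T[:3,3];return (o+v*(z-o[2])/v[2])[:2]
    g=cv2.GaussianBlur(cv2.cvtColor(im,cv2.COLOR_BGR2GRAY).astype(float),(0,0),.8)
    tops={}
    for u in range(190,320):
        d=np.diff(g[150:290,u]);w=np.where(d>8)[0]
        if len(w): k=w[0]+np.argmax(d[w[0]:w[0]+5]);tops[u]=150+k+.5
    us=[u for u in tops];ap=min((u for u in us if 215<u<290),key=lambda u:tops[u]);print('apex',ap,tops[ap])
    for s,rng in (('L',range(ap-32,ap-3)),('R',range(ap+4,ap+33))):
        P=np.array([ray((u,tops[u])) for u in rng if u in tops],np.float32)
        vx,vy,x0,y0=cv2.fitLine(P,cv2.DIST_HUBER,0,.001,.001).ravel();print(s,round(np.degrees(np.arctan2(vy,vx))%180,2),(np.abs((P-[x0,y0])@[-vy,vx])*1e3).mean().round(2))
    print('corner',ray((ap,tops[ap])).round(4))
E
python3 - <<'E'
from yaw import *
w=np.load('w7.npz');yaw(w['K'],w['T'],w['im'])
cv2.imwrite('pics/w7.png',cv2.resize(w['im'][130:384,130:384],(600,600)))
E
```

```text
apex 253 194.5
L 131.29 0.24
R 41.6 0.23
corner [0.513  0.0233]
```

View pics/w7.png

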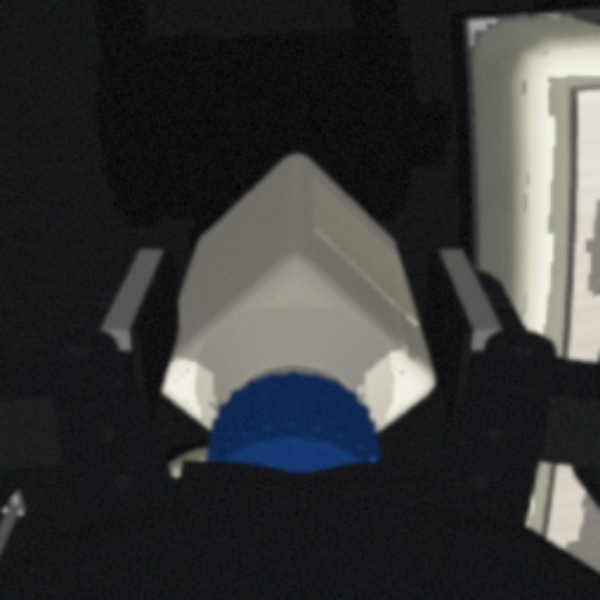

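The bottle stands upright: base yaw 41.4°, axis near (0.551, 0.023), with cap and base agreeing to a few mm. It slid about 42 mm when released. I'll recentre the jaws, regrip and lift.

>>> send_rows(
  slide=[
    [0, 0, 0],
    [0, 0, 0],
    [-0.0143, -0.001, 0],
    [-0.0142, -0.0009, 0],
    [-0.0142, -0.0009, 0],
  ],
  roll=[0, 0, 0, 0, 0],
  jaw=[-1, -1, -1, -1, -1],
)

```text
t: 11.22
tool_pos: [0.5518, 0.0229, 0.188]
tool_rot: [0.026, 1.0, -0.0, 0.0]
force: [0.5, 0.5, 0.3]
finger_gap: 0.0856
```

>>> send_rows(
  slide=[
    [0, 0, 0],
    [0, 0, 0],
    [0, 0, 0],
    [0, 0, 0],
    [0, 0, 0],
  ],
  roll=[0, 0, 0, 0, 0],
  jaw=[-0.6, -0.1, 1, 1, 1],
  force=40,
)

```text
t: 11.63
tool_pos: [0.5509, 0.0231, 0.188]
tool_rot: [0.026, 1.0, 0.0, -0.0]
force: [-0.5, 0.6, 0.5]
finger_gap: 0.0392
```

>>> send_rows(
  slide=[
    [0, 0, 0],
    [0, 0, 0],
    [0, 0, 0],
    [0, 0, -0.01],
    [0, 0, -0.01],
  ],
  roll=[0, 0, 0, 0, 0],
  jaw=[1, 1, 1, 1, 1],
  force=40,
)

```text
t: 12.05
tool_pos: [0.551, 0.0229, 0.2081]
tool_rot: [0.026, 1.0, -0.0, -0.001]
force: [-0.1, -1.1, -1.6]
finger_gap: 0.039
```

```bash
python3 - <<'E'
from bench import monitor
from cap import *
s=monitor.read_state();print(s['t'],s['tool_pos'],s['tool_rot'],s['force'],s['torque'],s['finger_gap'])
p=vision.grab_frame('wrist');p['fish']=1
x=np.array(s['tool_pos'])
o=blob(blue(p['image']),np.array([257,250]),60);print(o[1].tolist())
for dx in(-.008,0,.008):
  q=proj(p,cyl(x+[dx,0,-.0565],np.array([0,0,1.]),.02,.026));print(dx,q.min(0).round(1),(q.max(0)-q.min(0)).round(1))
E
```

```text
12.05 [0.55098671 0.02288082 0.20808058] [ 2.62623328e-02  9.99654779e-01 -6.55363083e-05 -7.80112991e-04] [-0.08793914 -1.12262188 -1.55772705] [ 0.0141538   0.03137198 -0.00755129] 0.03903048564650424
[214, 218, 88, 92, 6392]
-0.008 [212.  200.4] [91.5 98.6]
0 [214.1 215.6] [89.1 96.4]
0.008 [216.1 230.3] [86.7 93.9]
```

Gripped, and the cap is within about 1.5 mm of the tool axis. I'll lift with a 38.8° roll, then carry it over the shaker.

>>> send_rows(
  slide=[
    [0, 0, -0.03],
    [0, 0, -0.033],
    [0, 0, -0.033],
    [0, 0, -0.033],
    [0, 0, -0.033],
  ],
  roll=[5, 6.8, 6.8, 6.8, 6.8],
  jaw=[1, 1, 1, 1, 1],
)

```text
t: 12.52
tool_pos: [0.5508, 0.0229, 0.3722]
tool_rot: [0.305, 0.952, 0.0, 0.0]
force: [0.2, -0.2, -2.7]
finger_gap: 0.039
```

>>> send_rows(
  slide=[
    [0, 0, -0.03],
    [0, 0, 0],
    [0.0073, 0.0134, 0],
    [0.0146, 0.0268, 0],
    [0.0146, 0.0268, 0],
  ],
  roll=[6.6, 0, 0, 0, 0],
  jaw=[1, 1, 1, 1, 1],
)

```text
t: 12.93
tool_pos: [0.5687, 0.0975, 0.4]
tool_rot: [0.357, 0.934, 0.0, 0.0]
force: [0.3, -0.1, -2.7]
finger_gap: 0.0386
```

>>> send_rows(
  slide=[
    [0.0146, 0.0268, 0],
    [0.0146, 0.0268, 0],
    [0.0146, 0.0268, 0],
    [0.0146, 0.0268, 0],
    [0.0073, 0.0134, 0],
  ],
  roll=[0, 0, 0, 0, 0],
  jaw=[1, 1, 1, 1, 1],
)

```text
t: 13.35
tool_pos: [0.6001, 0.2339, 0.3991]
tool_rot: [0.355, 0.935, -0.0, -0.0]
force: [0.2, -0.4, -3.8]
finger_gap: 0.0389
```

>>> send_rows(
  slide=[
    [0, 0, 0],
    [0, 0, 0],
  ],
  roll=[0, 0],
  jaw=[1, 1],
)

```text
t: 13.52
tool_pos: [0.6001, 0.2314, 0.3991]
tool_rot: [0.356, 0.935, -0.0, -0.0]
force: [0.1, 0.2, -2.9]
finger_gap: 0.0385
```

```bash
python3 - <<'E'
from bench import monitor,vision
import numpy as np,cv2
s=monitor.read_state();print(s['t'],s['tool_pos'],s['tool_rot'],s['force'],s['torque'],s['finger_gap'])
q=s['tool_rot'];a=np.degrees(2*np.arctan2(q[1],q[0]))-90;print('tool y angle',a)
for n in('wrist','scene'):
  p=vision.grab_frame(n);np.savez('c_%s.npz'%n,K=p['K'],T=p['cam_to_world'],im=p['image'])
E
```

```text
13.5167 [0.60007033 0.23144081 0.39905023] [ 3.55813869e-01  9.34556647e-01 -4.41984899e-04 -4.11385961e-04] [ 0.06751878  0.24322917 -2.87103467] [0.00993784 0.03955408 0.02756587] 0.038527918310054005
tool y angle 48.31332652510591
```

Tool y is at 48.3°, which puts the bottle yaw at about 2.7° (platform 2.6°). Lowering to just above the mat.

>>> send_rows(
  slide=[
    [0, 0, 0.025],
    [0, 0, 0.03],
    [0, 0, 0.025],
    [0, 0, 0.015],
    [0, 0, 0.008],
  ],
  roll=[0, 0, 0, 0, 0],
  jaw=[1, 1, 1, 1, 1],
)

```text
t: 14.03
tool_pos: [0.5998, 0.2297, 0.2947]
tool_rot: [0.357, 0.934, -0.001, -0.001]
force: [-0.2, -0.1, -3.1]
finger_gap: 0.0387
```

>>> send_rows(
  slide=[
    [0, 0, 0.004],
    [0, 0, 0],
    [0, 0, 0],
  ],
  roll=[0, 0, 0],
  jaw=[1, 1, 1],
)

```text
t: 14.28
tool_pos: [0.6004, 0.2307, 0.2942]
tool_rot: [0.357, 0.934, 0.001, 0.001]
force: [-0.2, -0.0, -3.2]
finger_gap: 0.0387
```

```bash
python3 - <<'E'
from bench import monitor,vision
import numpy as np,cv2
s=monitor.read_state();print(s['t'],s['tool_pos'],s['force'],s['torque'])
a=vision.grab_frame('wrist')['image'];b=vision.grab_frame('scene')['image'][120:280,260:420]
cv2.imwrite('pics/w8.png',np.hstack([cv2.resize(a[80:380,90:390],(400,400)),cv2.resize(b,(400,400))]))
E
```

```text
14.2833 [0.60042858 0.23065295 0.29420637] [-0.24698298 -0.01027618 -3.16814675] [ 0.01778891 -0.0044258  -0.01308272]
```

View pics/w8.png

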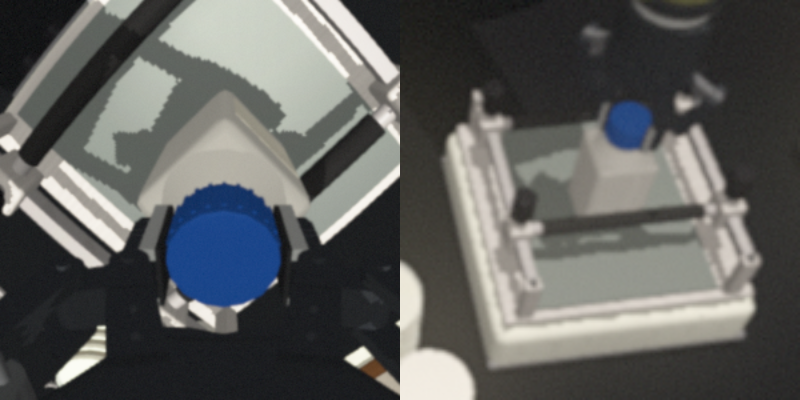

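The wrist and scene views show the bottle upright between the bars, square and midway, just short of the fixed bar. I'll hover a little lower and ease towards the bar, watching the force.

>>> send_rows(
  slide=[
    [0, 0, 0.003],
    [0, 0, 0.002],
    [-0.0014, 0.0014, 0],
    [-0.0014, 0.0014, 0],
    [0, 0, 0],
  ],
  roll=[0, 0, 0, 0, 0],
  jaw=[1, 1, 1, 1, 1],
)

```text
t: 14.8
tool_pos: [0.6045, 0.2311, 0.2879]
tool_rot: [0.357, 0.934, 0.0, 0.0]
force: [-0.3, 0.0, -2.3]
finger_gap: 0.0392
```

>>> send_rows(
  slide=[
    [-0.0007, 0.0007, 0],
    [0, 0, 0],
  ],
  roll=[0, 0],
  jaw=[1, 1],
)

```text
t: 14.97
tool_pos: [0.6053, 0.2312, 0.2879]
tool_rot: [0.357, 0.934, 0.0, 0.0]
force: [-0.3, -0.7, -3.0]
finger_gap: 0.0393
```

>>> send_rows(
  slide=[
    [-0.0007, 0.0007, 0],
    [0, 0, 0],
  ],
  roll=[0, 0],
  jaw=[1, 1],
)

```text
t: 15.13
tool_pos: [0.6062, 0.2312, 0.2879]
tool_rot: [0.357, 0.934, 0.0, 0.0]
force: [-0.5, -0.5, -2.2]
finger_gap: 0.0389
```

>>> send_rows(
  slide=[
    [-0.0007, 0.0007, 0],
    [0, 0, 0],
  ],
  roll=[0, 0],
  jaw=[1, 1],
)

```text
t: 15.3
tool_pos: [0.6071, 0.2312, 0.2879]
tool_rot: [0.357, 0.934, -0.0, -0.0]
force: [-2.3, -0.2, -1.9]
finger_gap: 0.0388
```

>>> send_rows(
  slide=[
    [-0.0007, 0.0007, 0],
    [0, 0, 0],
  ],
  roll=[0, 0],
  jaw=[1, 1],
)

```text
t: 15.47
tool_pos: [0.6078, 0.2312, 0.2878]
tool_rot: [0.357, 0.934, -0.0, -0.001]
force: [-4.8, -2.0, -0.9]
finger_gap: 0.0391
```

>>> send_rows(
  slide=[
    [-0.0007, 0.0007, 0],
    [0, 0, 0],
  ],
  roll=[0, 0],
  jaw=[1, 1],
)

```text
t: 15.63
tool_pos: [0.6086, 0.2312, 0.2878]
tool_rot: [0.357, 0.934, -0.001, -0.001]
force: [-7.6, -2.4, 0.1]
finger_gap: 0.0389
```

Contact with the fixed bar comes at tool x ≈ 0.607, as predicted. I'll back off slightly and lower until the mat takes the load.

>>> send_rows(
  slide=[
    [0.0012, -0.0012, 0],
    [0, 0, 0.001],
    [0, 0, 0],
  ],
  roll=[0, 0, 0],
  jaw=[1, 1, 1],
)

```text
t: 15.88
tool_pos: [0.6073, 0.2314, 0.2868]
tool_rot: [0.357, 0.934, -0.0, -0.0]
force: [-2.8, -0.9, -1.7]
finger_gap: 0.0388
```

>>> send_rows(
  slide=[
    [0, 0, 0.001],
    [0, 0, 0],
  ],
  roll=[0, 0],
  jaw=[1, 1],
)

```text
t: 16.05
tool_pos: [0.6073, 0.2314, 0.2862]
tool_rot: [0.357, 0.934, 0.0, 0.0]
force: [-3.8, 0.3, 1.6]
finger_gap: 0.0389
```

>>> send_rows(
  slide=[
    [0, 0, 0.0005],
    [0, 0, 0],
  ],
  roll=[0, 0],
  jaw=[1, 1],
)

```text
t: 16.22
tool_pos: [0.6074, 0.2314, 0.2862]
tool_rot: [0.357, 0.934, 0.0, 0.0]
force: [-5.1, -0.4, 4.9]
finger_gap: 0.0388
```

>>> send_rows(
  slide=[
    [0.0003, -0.0003, 0.0005],
    [0, 0, 0],
    [0, 0, 0],
    [0, 0, 0],
    [0, 0, 0],
  ],
  roll=[0, 0, 0, 0, 0],
  jaw=[1, 1, -0.1, -0.3, -0.6],
  force=20,
)

```text
t: 16.63
tool_pos: [0.6071, 0.2312, 0.2849]
tool_rot: [0.357, 0.934, 0.0, 0.0]
force: [0.4, 0.3, 0.0]
finger_gap: 0.0657
```

>>> send_rows(
  slide=[
    [0, 0, 0],
    [0, 0, 0],
    [0, 0, 0],
    [0, 0, -0.01],
    [0, 0, -0.02],
  ],
  roll=[0, 0, 0, 0, 0],
  jaw=[-1, -1, -1, -1, -1],
)

```text
t: 17.05
tool_pos: [0.6066, 0.2311, 0.3134]
tool_rot: [0.357, 0.934, -0.001, -0.002]
force: [0.0, -0.1, -0.8]
finger_gap: 0.0857
```

>>> send_rows(
  slide=[
    [0, 0, -0.03],
    [0, 0, -0.03],
    [0, 0, 0],
    [0, 0, 0],
  ],
  roll=[0, 0, 0, 0],
  jaw=[-1, -1, 1, 1],
)

```text
t: 17.38
tool_pos: [0.607, 0.2313, 0.3774]
tool_rot: [0.357, 0.934, 0.001, 0.002]
force: [-0.5, -0.1, -0.4]
finger_gap: 0.0638
```

```bash
python3 - <<'E'
from bench import monitor
from cap import *
s=monitor.read_state();print(s['t'],s['tool_pos'],s['tool_rot'],s['force'],s['finger_gap'])
for i in range(2):
  r,p=run(np.array([.607,.231,.229]))
  a=.0459;d=r-[.59,.2297,.098];print('platform',d[0]*np.cos(a)+d[1]*np.sin(a),-d[0]*np.sin(a)+d[1]*np.cos(a),d[2])
E
```

```text
17.3833 [0.60701264 0.23131136 0.37740868] [0.35680194 0.93417791 0.00124154 0.00156823] [-0.48903163 -0.06501691 -0.43888536] 0.06383766291098006
[0.6078 0.2321 0.2338] [ 0.6  0.3 -0.  -0.2] [351.7 173.8] [232, 176, 55, 59, 2426]
platform 0.01787252536783695 0.0016172403371574767 0.13575628348831148
[0.6077 0.2318 0.2338] [ 0.5  0.2  0.  -0.1] [351.7 173.9] [232, 177, 55, 59, 2460]
platform 0.01781944890376819 0.0012755605519775494 0.13582261103876794
```

The bottle stands at platform (0.018, 0.001), in the target window. Now I'll roll back to line up with the bars, with fingers shut, and go behind the right-hand knob of the sliding bar.

>>> send_rows(
  slide=[
    [0, 0, 0],
    [0, 0, 0],
    [0, 0, 0],
    [0, 0, 0],
    [0, 0, 0],
  ],
  roll=[-6.3, -6.3, -6.3, -6.3, -6.3],
  jaw=[1, 1, 1, 1, 1],
)

```text
t: 18.0
tool_pos: [0.6069, 0.2313, 0.3739]
tool_rot: [0.087, 0.996, -0.0, -0.001]
force: [-0.3, 0.0, -0.5]
finger_gap: 0.0002
```

>>> send_rows(
  slide=[
    [0, 0, 0],
    [0, 0, 0],
    [0.0294, -0.0211, 0],
    [0.0294, -0.0211, 0],
    [0.0294, -0.0211, 0],
  ],
  roll=[-6.3, -6.5, 0, 0, 0],
  jaw=[1, 1, 1, 1, 1],
)

```text
t: 18.42
tool_pos: [0.5203, 0.1635, 0.3731]
tool_rot: [-0.022, 1.0, -0.0, -0.001]
force: [1.4, -1.4, 1.1]
finger_gap: 0.0
```

>>> send_rows(
  slide=[
    [0.0294, -0.0211, 0],
    [0.0294, -0.0211, 0],
    [0, 0, 0.03],
    [0, 0, 0.03],
    [0, 0, 0],
  ],
  roll=[0, 0, 0, 0, 0],
  jaw=[1, 1, 1, 1, 1],
)

```text
t: 18.83
tool_pos: [0.463, 0.1189, 0.3101]
tool_rot: [-0.021, 1.0, -0.001, -0.004]
force: [0.1, 0.1, -1.5]
finger_gap: 0.0001
```

```bash
python3 - <<'E'
from cap import *
from bench import monitor
from yaw import yaw
s=monitor.read_state();q=s['tool_rot'];print(s['t'],s['tool_pos'],np.degrees(2*np.arctan2(q[1],q[0]))-90,s['finger_gap'])
p=vision.grab_frame('wrist');im=p['image'].copy();p['fish']=1
x=np.array(s['tool_pos'])
k=cyl(np.array([.5149,.1211,.191]),np.array([0,0,1.]),.011,.034);f=x+np.array([[.011,0,-.073],[-.011,0,-.073]])
for a in proj(p,k):cv2.circle(im,tuple(int(v) for v in a),1,(0,255,0),-1)
for a in proj(p,f):cv2.circle(im,tuple(int(v) for v in a),2,(0,0,255),-1)
sc=vision.grab_frame('scene')['image'][120:280,260:420]
cv2.imwrite('pics/w9.png',np.hstack([cv2.resize(im[100:384,130:414],(400,400)),cv2.resize(sc,(400,400))]))
E
```

```text
18.8333 [0.46296388 0.11892631 0.3100604 ] 92.46030936877293 0.00013785050423036047
```

View pics/w9.png

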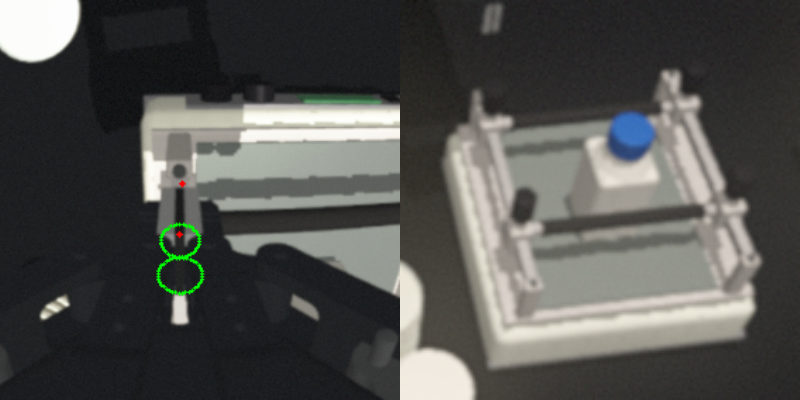

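The bottle is upright with its flat at the fixed bar, right panel (620,170). The shut fingers are in line with the right-hand knob, left panel, columns about 180. I'll lower behind the knob, then push.

>>> send_rows(
  slide=[
    [0, 0, 0.02],
    [0, 0, 0.02],
    [0, 0, 0.014],
    [0, 0, 0],
    [0, 0, 0],
  ],
  roll=[0, 0, 0, 0, 0],
  jaw=[1, 1, 1, 1, 1],
)

```text
t: 19.35
tool_pos: [0.4652, 0.1197, 0.2621]
tool_rot: [-0.022, 1.0, 0.0, 0.0]
force: [0.5, 0.1, -0.4]
finger_gap: 0.0001
```

>>> send_rows(
  slide=[
    [-0.01, 0, 0],
    [-0.01, 0, 0],
    [-0.005, 0, 0],
    [-0.005, 0, 0],
    [-0.003, 0, 0],
  ],
  roll=[0, 0, 0, 0, 0],
  jaw=[1, 1, 1, 1, 1],
)

```text
t: 19.77
tool_pos: [0.498, 0.121, 0.2618]
tool_rot: [-0.022, 1.0, 0.0, 0.0]
force: [-4.4, -0.5, 3.8]
finger_gap: 0.0001
```

>>> send_rows(
  slide=[
    [-0.004, 0, 0],
    [-0.004, 0, 0],
    [-0.004, 0, 0],
    [-0.004, 0, 0],
    [-0.004, 0, 0],
  ],
  roll=[0, 0, 0, 0, 0],
  jaw=[1, 1, 1, 1, 1],
)

```text
t: 20.18
tool_pos: [0.5179, 0.1219, 0.2609]
tool_rot: [-0.022, 1.0, 0.0, -0.0]
force: [-4.3, 1.0, 3.4]
finger_gap: 0.0002
```

>>> send_rows(
  slide=[
    [-0.004, 0, 0],
    [-0.004, 0, 0],
    [-0.004, 0, 0],
    [-0.004, 0, 0],
    [-0.004, 0, 0],
  ],
  roll=[0, 0, 0, 0, 0],
  jaw=[1, 1, 1, 1, 1],
)

```text
t: 20.6
tool_pos: [0.5379, 0.1228, 0.2608]
tool_rot: [-0.022, 1.0, 0.0, -0.0]
force: [-4.0, 1.6, 2.8]
finger_gap: -0.0003
```

>>> send_rows(
  slide=[
    [-0.002, 0, 0],
    [-0.002, 0, 0],
    [-0.001, 0, 0],
    [0, 0, 0],
  ],
  roll=[0, 0, 0, 0],
  jaw=[1, 1, 1, 1],
)

```text
t: 20.93
tool_pos: [0.5428, 0.1229, 0.2607]
tool_rot: [-0.022, 1.0, -0.0, 0.0]
force: [-0.5, 2.0, -0.3]
finger_gap: 0.0001
```

>>> send_rows(
  slide=[
    [-0.001, 0, 0],
    [-0.001, 0, 0],
    [-0.001, 0, 0],
  ],
  roll=[0, 0, 0],
  jaw=[1, 1, 1],
)

```text
t: 21.18
tool_pos: [0.5455, 0.1229, 0.2608]
tool_rot: [-0.022, 1.0, -0.0, -0.0]
force: [-3.9, 2.0, 0.6]
finger_gap: -0.0
```

>>> send_rows(
  slide=[
    [-0.001, 0, 0],
    [-0.001, 0, 0],
  ],
  roll=[0, 0],
  jaw=[1, 1],
)

```text
t: 21.35
tool_pos: [0.5476, 0.1231, 0.2608]
tool_rot: [-0.022, 1.0, -0.0, -0.0]
force: [-3.6, 1.1, 1.0]
finger_gap: 0.0002
```

>>> send_rows(
  slide=[
    [-0.001, 0, 0],
    [-0.001, 0, 0],
  ],
  roll=[0, 0],
  jaw=[1, 1],
)

```text
t: 21.52
tool_pos: [0.5496, 0.1232, 0.2608]
tool_rot: [-0.022, 1.0, -0.0, -0.0]
force: [-3.1, 1.8, -1.4]
finger_gap: -0.0
```

>>> send_rows(
  slide=[
    [-0.001, 0, 0],
    [-0.001, 0, 0],
  ],
  roll=[0, 0],
  jaw=[1, 1],
)

```text
t: 21.68
tool_pos: [0.5516, 0.1233, 0.2608]
tool_rot: [-0.022, 1.0, 0.0, -0.0]
force: [-2.9, 1.9, -1.1]
finger_gap: 0.0004
```

>>> send_rows(
  slide=[
    [-0.001, 0, 0],
    [0, 0, 0],
  ],
  roll=[0, 0],
  jaw=[1, 1],
)

```text
t: 21.85
tool_pos: [0.5528, 0.1233, 0.2608]
tool_rot: [-0.022, 1.0, 0.0, 0.0]
force: [-3.3, 2.3, -1.4]
finger_gap: -0.0001
```

>>> send_rows(
  slide=[
    [-0.001, 0, 0],
  ],
  roll=[0],
  jaw=[1],
)

```text
t: 21.93
tool_pos: [0.5535, 0.1233, 0.2608]
tool_rot: [-0.022, 1.0, -0.0, -0.0]
force: [-8.7, 1.6, 0.1]
finger_gap: -0.0002
```

The force rises at tool x = 0.5535 (predicted about 0.552), so the bar has met the bottle. A few half-millimetre steps to snug it.

>>> send_rows(
  slide=[
    [-0.0005, 0, 0],
    [0, 0, 0],
  ],
  roll=[0, 0],
  jaw=[1, 1],
)

```text
t: 22.1
tool_pos: [0.5536, 0.1234, 0.2608]
tool_rot: [-0.022, 1.0, -0.0, -0.001]
force: [-10.2, 2.1, 1.2]
finger_gap: 0.0001
```

>>> send_rows(
  slide=[
    [-0.0005, 0, 0],
    [0, 0, 0],
  ],
  roll=[0, 0],
  jaw=[1, 1],
)

```text
t: 22.27
tool_pos: [0.5538, 0.1234, 0.2608]
tool_rot: [-0.022, 1.0, -0.0, -0.001]
force: [-13.4, 0.8, 2.7]
finger_gap: -0.0001
```

>>> send_rows(
  slide=[
    [-0.0007, 0, 0],
    [0, 0, 0],
    [0, 0, 0],
  ],
  roll=[0, 0, 0],
  jaw=[1, 1, 1],
)

```text
t: 22.52
tool_pos: [0.5541, 0.1234, 0.2607]
tool_rot: [-0.022, 1.0, -0.0, -0.002]
force: [-19.5, 0.4, 5.7]
finger_gap: -0.0002
```

>>> send_rows(
  slide=[
    [0.003, 0, 0],
    [0.01, 0, 0],
    [0.02, 0, 0],
    [0.02, 0, -0.02],
    [0, 0, -0.04],
  ],
  roll=[0, 0, 0, 0, 0],
  jaw=[1, 1, 1, 1, 1],
)

```text
t: 22.93
tool_pos: [0.4993, 0.1207, 0.3177]
tool_rot: [-0.022, 1.0, -0.001, -0.004]
force: [0.1, 0.6, 0.2]
finger_gap: 0.0001
```

>>> send_rows(
  slide=[
    [0, 0, -0.04],
    [0, 0, -0.02],
    [0, 0, 0],
    [0, 0, 0],
  ],
  roll=[0, 0, 0, 0],
  jaw=[1, 1, 1, 1],
)

```text
t: 23.27
tool_pos: [0.5027, 0.121, 0.3822]
tool_rot: [-0.022, 1.0, 0.0, 0.002]
force: [-0.3, -0.6, -0.4]
finger_gap: -0.0001
```

```bash
python3 - <<'E'
from h import *
from bench import monitor,vision
s=monitor.read_state();x=np.array(s['tool_pos']);print(s['t'],x,s['force'])
sc=vision.grab_frame('scene');tp=vision.grab_frame('top')
def fit(obs,ax,c0):
    f=lambda c:np.concatenate([hullc(proj(p,cyl(c,ax,.02,.026)))-o for p,o in obs]);return least_squares(f,c0)
for name,c0,ax in (('sq',[.607,.231,.229],[0,0,1.]),('rd',[.570,-.2954,.1528],[-.573,.03,.819])):
    obs=[]
    for p in (sc,tp):
        try:o=blob(blue(p['image']),proj(p,c0)[0],14)
        except ValueError: print(name,'hidden in a view');continue
        obs.append((p,o[0]));print(o[1].tolist(),o[0]-hullc(proj(p,cyl(np.array(c0),np.array(ax),.02,.026))))
    if len(obs)==2:
        r=fit(obs,np.array(ax),c0);a=.0459;d=r.x-[.59,.2297,.098];print(name,r.x.round(4),r.fun.round(2),'plat',(d[0]*np.cos(a)+d[1]*np.sin(a)).round(4),(-d[0]*np.sin(a)+d[1]*np.cos(a)).round(4))
# sliding bar: expected vs seen dark band in top image, along platform x at several y
g=tp['image'].astype(float).mean(2);a=.0459;R=np.array([[np.cos(a),-np.sin(a)],[np.sin(a),np.cos(a)]])
for y in (-.06,-.05,.05,.06):
    xs=np.arange(-.12,.09,.001);P=np.array([np.r_[np.array([.59,.2297])+R@[v,y],.148] for v in xs]);uv=proj(tp,P).astype(np.float32)
    v=cv2.remap(g.astype(np.float32),uv[:,:1],uv[:,1:],cv2.INTER_LINEAR).ravel();m=xs[v<45];print(y,m.round(3)[[0,-1]] if len(m) else None, [round(float(t.mean()),4) for t in np.split(m,np.where(np.diff(m)>.003)[0]+1)] if len(m) else '')
E
```

```text
23.2667 [0.50266124 0.12095685 0.38216246] [-0.28834935 -0.59339101 -0.44451064]
[344, 166, 17, 18, 243] [ 0.59541367 -0.84367797]
[171, 165, 14, 8, 87] [-1.26747536 -3.0007716 ]
sq [0.613  0.2302 0.2397] [ 0.72 -0.03  0.9   0.27] plat 0.023 -0.0005
[125, 188, 18, 14, 213] [-0.20034026 -0.01355369]
[342, 185, 12, 13, 121] [-0.37213305  0.01173782]
rd [ 0.57   -0.2953  0.1528] [ 0.22  0.01  0.36 -0.01] plat -0.0441 -0.5236
-0.06 [-0.086  0.057] [-0.08, 0.0545]
-0.05 [-0.084  0.058] [-0.08, 0.0545]
0.05 [0.051 0.057] [0.054]
0.06 [0.051 0.057] [0.054]
```

The round bottle hasn't moved. The arm blocks part of the top view, so I'll retreat and repeat the check.

>>> send_rows(
  slide=[
    [0.03, -0.025, 0],
    [0.03, -0.025, 0],
    [0.03, -0.025, 0],
    [0.03, -0.025, 0],
    [0.03, -0.025, 0],
  ],
  roll=[0, 0, 0, 0, 0],
  jaw=[1, 1, 1, 1, 1],
)

```text
t: 23.78
tool_pos: [0.3563, -0.011, 0.3796]
tool_rot: [-0.022, 1.0, 0.0, -0.001]
force: [0.2, -1.0, -0.0]
finger_gap: 0.0
```

>>> send_rows(
  slide=[
    [0, -0.03, 0],
    [0, -0.03, 0],
    [0, -0.03, 0],
    [0, 0, 0],
    [0, 0, 0],
  ],
  roll=[0, 0, 0, 0, 0],
  jaw=[1, 1, 1, 1, 1],
)

```text
t: 24.2
tool_pos: [0.3616, -0.1012, 0.3799]
tool_rot: [-0.02, 1.0, 0.0, -0.001]
force: [0.0, 0.3, -0.0]
finger_gap: -0.0001
```

```bash
python3 - <<'E'
from h import *
from bench import monitor,vision
s=monitor.read_state();print(s['t'],s['tool_pos'],s['force'])
sc=vision.grab_frame('scene');tp=vision.grab_frame('top')
c0=np.array([.607,.231,.229]);ax=np.array([0,0,1.]);obs=[]
for p in (sc,tp):
    o=blob(blue(p['image']),proj(p,c0)[0],14);print(o[1].tolist());obs.append((p,o[0]))
r=least_squares(lambda c:np.concatenate([hullc(proj(p,cyl(c,ax,.02,.026)))-o for p,o in obs]),c0)
a=.0459;R=np.array([[np.cos(a),-np.sin(a)],[np.sin(a),np.cos(a)]]);d=r.x-[.59,.2297,.098];print(r.x.round(4),r.fun.round(2),'plat',(R.T@d[:2]).round(4),d[2].round(4))
for p,nm in((tp,'top'),(sc,'scene')):
  g=p['image'].astype(np.float32).mean(2)
  for y in (-.07,-.055,.055,.07):
    xs=np.arange(-.11,.08,.002);P=np.array([np.r_[np.array([.59,.2297])+R@[v,y],.148] for v in xs]);uv=proj(p,P).astype(np.float32)
    v=cv2.remap(g,uv[:,:1],uv[:,1:],cv2.INTER_LINEAR).ravel();m=xs[v<70];print(nm,y,[(round(float(t.mean()),4),len(t)*2) for t in np.split(m,np.where(np.diff(m)>.005)[0]+1) if len(t)])
print([(t,np.round(dd['centre'],3).tolist(),round(dd['confidence'],2)) for t in ('slide_bar_mid','knob_right','dish_stack','dish','jar','beaker') for dd in vision.boxes_of(tp,t)[:1]])
E
```

```text
24.2 [ 0.36164852 -0.10117693  0.37985813] [ 0.01754679  0.27558502 -0.0333078 ]
[344, 166, 17, 18, 243]
[171, 165, 15, 13, 144]
[0.6082 0.2317 0.2335] [0.26 0.02 0.33 0.05] plat [0.0183 0.0012] 0.1355
top -0.07 [(-0.022, 14), (0.054, 14)]
top -0.055 [(-0.022, 14), (0.054, 14)]
top 0.055 [(-0.023, 16), (0.053, 16)]
top 0.07 [(-0.022, 14), (0.053, 16)]
scene -0.07 [(-0.1, 22), (-0.021, 12), (0.054, 10)]
scene -0.055 [(-0.1, 22), (-0.021, 12), (0.055, 8)]
scene 0.055 [(-0.101, 20), (0.054, 10)]
scene 0.07 [(-0.1, 22), (-0.022, 10), (0.054, 10)]
[('slide_bar_mid', [0.566, 0.237, 0.156], 0.63), ('knob_right', [0.565, 0.234, 0.16], 0.92), ('dish_stack', [0.685, -0.011, 0.123], 0.69), ('dish', [0.392, -0.018, 0.017], 0.83), ('jar', [0.783, 0.034, 0.126], 0.96), ('beaker', [0.469, -0.276, 0.03], 0.73)]
```

The axes of the two bars measure 76 mm apart, which is 60 + 16, so the bottle is held snugly. It stands at platform (0.018, 0.001), and the bystanders are where they started. Handing in.

```bash
python3 -c "
from bench import hand_in;print(hand_in())"
```

```text
the job is handed in; nothing more can be done
None
```

The square bottle is standing upright on the shaker platform between the two bars, the gripper has let go, and the job is handed in. It took about 24 s of the 58 s allowed; no verdict was reported.

**What I did:**
- **Lift and righting:** I lifted the bottle out of the stand by its cap. It kept its lean in the grip, so I set it upright on the empty bench by dragging its base and pressing down.
- **Slip on the bench:** When I let go there, it rocked and slid about 42 mm, but it stayed standing. I regripped it and carried on.
- **Placing:** I turned it 38.8° and eased it against the fixed bar until I felt contact. I then set it on the mat at about 5 N and let go.
- **Clamping:** I pushed the sliding bar up by its right knob until the force rose, reaching 19.5 N at most, and then backed away.

**Last checks:**
- **Bottle position:** The cap is at x = 18 mm, y = 1 mm in the platform frame. The nominal x is 17 mm, and the allowed range is 15–19.5 mm.
- **Bars:** The bar axes measure about 76 mm apart in both camera views, which matches a 60 mm bottle held between 16 mm bars.
- **Bystanders:** The round bottle's cap had not moved when I checked just after clamping. The dish stack, dish, jar and beaker are all within about 5 mm of where they were first seen.

**What disagreed or was not measured:**
- **Cap height:** It read about 4.5 mm too high, but the same offset showed when the bottle stood on the bench, so I took it as measurement bias.
- **Blocked view:** One earlier check put the bottle at x = 23 mm, but the arm was partly hiding the cap. I discarded that reading and repeated it with the arm clear.
- **Final squareness:** I did not measure the bottle's angle again after clamping. I am relying on its angle before placing (about 2.7°, against the platform's 2.6°) and on the bars squaring it.

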